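# Unfold the grill and bolt it open

### The arm

A 6-joint arm with a two-finger parallel gripper is mounted at the origin on the work surface. World frame = base frame: x ahead of the robot, y to its left, z up, the work surface at z = 0. Lengths are in mm, angles in degrees, forces in N, time in s.
With the tool pointing down it reaches from about 350 to 850 mm from the base axis. Payload 8.1 kg.
Tool frame: the origin (TCP) lies between the finger pads; the fingertips stand 11 mm ahead of it and the grasp point (between the pads) lies 8 mm behind it; z points along the fingers, y is the line along which they close (so a half turn about z gives the same grasp; the last joint's range is limited). The gripper opens to 85 mm and grips with 20 to 120 N. Pads are 22 mm wide; open, the fingers measure 114 mm over their backs; the gripper's body (76 mm by 85 mm) begins 54 mm behind the grasp point. The pads swing forward as they close: fully open they stand 13 mm farther back than shut.
Start: joints at [59.049, 7.471, 85.268, -0, 87.261, -4.893], TCP at [263.55, 539.024, 207.392] pointing down, gripper open.
Joint ranges: [-169.43, 169.43], [-51.17, 129.36], [1.28, 143.12], [-76.62, 256.62], [0, 156.53], [-152.29, 152.29]. Speed limits (degrees/s): [136.94, 136.94, 159.86, 180, 180, 180].

### API

Orientations are given as [roll, pitch, yaw] about the fixed x, y, z axes, in that order (R = Rz(yaw) Ry(pitch) Rx(roll)).
In Python, from bench import r, snapshot, get_calibration gives the robot as it stands.
- The arm moves only by the tool step_arm, never from a script. Its argument "rows" is a list of rows, each a list of 2 entries, a list of its own where there are three numbers: the shift along the tool's x, y, z in mm, then the turn about the tool's z in degrees. In form: [[[tx, ty, tz], yaw], ...]. A call has 1 to 12 rows; each row is the pose to reach, as a shift and turn from the pose commanded when the call began, along the tool's axes at that moment; what a row does not reach only later rows make up. A row lasts 1/10 s, in which the tool goes at most 50 mm and 8.59 degrees, less where a joint would pass 70% of its speed; a pose out of reach is approached as far as the arm can. A call with a gripper value outside its range is refused whole. "fingers" is the opening, from 0 (shut) to 1 (fully open), set as the call begins (left out, the last holds). The fingers move at their own pace and stop on an object; "squeeze" is the grip in N (left out, the last holds). Time passes only in rows, so rows that repeat a pose let the fingers close. It gives the time, the measured TCP pose, the force, the opening and the grip force at its end, in the units of the state.
- r.sense(): the state, without advancing time (a new reading comes with each control period).
- snapshot(name): name is "scene" or "side" or "wrist"; returns the picture (420x560x3 uint8, blue, green, red); there is no depth.
- get_calibration(name): a dict with "fovy" (degrees; the focal length in pixels is half the picture's height over the tangent of half this angle, whatever the lens; pixels are square), "cx", "cy" (the principal point, pixels), "dist" ([k1, k2, p1, p2, k3] as OpenCV has them; the pictures are not rectified), "eye" and "orientation" of the camera in the world. Camera axes: x right, y up, looking along -z (the intrinsics and any distortion apply to the point x, -y, -z); pixel columns grow to the right and rows downward; lengths in mm; the calibration is good to about 2 mm. A picture is of the moment at which its call begins: read the wrist's pose just before it. get_calibration takes no time and is no camera call; for the wrist camera it gives the pose at the moment of the call.
- r.hand_in(): hands the job in; it is judged then, once.
The state is a dict: "time": time; "joint_pos": joint angles; "qd": joint speeds; "joint_efforts": joint torques, N m; "tool_pos": TCP position; "tcp_rot": TCP orientation; "ft_force": force on the tool from outside, world axes, zero at the start; "wrist_torque": the same for the moment, N m; "finger_gap": finger opening in mm; "grip_force": force on a finger pad.
Only numpy, scipy, OpenCV 4.12 (cv2) and the standard library are available. Lean on these libraries where they do the work, as an engineer would, in place of code of your own. Each camera call takes 0.05 s, during which the arm holds its last target. There are 200 camera calls.

### The job

Open out the folding grill: with your fingertips push its half-raised leaf up and over the spine and press it down until it lies flat on the other side, then push the bolt's yellow tab fully home so the brass bolt reaches across the spine and locks the leaf. Only push - do not grip the leaf or the tab, do not lift the grill or shove it out of place, and leave everything else on the slab where it is.

Things in the scene. Friction and masses are not known exactly. Their poses are not given: they have to be found in the camera images.
- grill: Loose 4.5 kg steel folding grill on the slab (slides if pushed over about 20 N). Origin: on the slab below mid-spine (hinge); x along the spine, z up. Fixed half on the +y side: 220 mm along x, y 10 to 155 mm, flat top 60 mm above the slab. Hinge axis: y = 0, 64 mm above the slab. The leaf is to end flat on the -y side.
- leaf (a joint): Leaf angle about the spine, rad: 0 = folded shut on the fixed half (+y side), pi/2 = upright, 3.14 = flat on the other (-y) side, where a stop ends it. Starts half raised over the fixed half, 0.6 to 1.0. The hinge is stiff (about 0.4 N m): the leaf stays at whatever angle it is left and must be pressed all the way down.
- leaf_edge (a point): Middle of the leaf's free edge, 140 mm from the hinge axis, in the leaf's mid-plane. The leaf is a steel grid no finger passes through, 220 mm along the spine, 7 mm thick, about 0.35 kg; two red legs, 60 mm long, stand out of its outer face at its outer corners, 100 mm either side of the middle, and end just above the slab when it is open.
- leaf_inner: The leaf's inner face layer (the face that looks towards the fixed half at the start and up when the leaf is open), with the edges; origin on the hinge axis at mid-spine. This is the face to push. It lies 3 mm off the hinge plane.
- leaf_outer: The leaf's outer face layer (with two red bars across it, faces down when the leaf is open), set in 10 mm from the edges; origin on the hinge axis at mid-spine. Pressing on both faces at once counts as gripping the leaf.
- bolt (a joint): Travel of the brass bolt on the fixed half, m: 0 = drawn back, 0.040 = fully home at its stop, reaching over the spine onto the opened leaf. It moves along the grill's -y direction, starts at 0 to 0.006, takes about 2.5 N and stays where it is left.
- bolt_tab (a point): Top centre of the bolt's upright yellow tab: 24 mm wide along the spine, 6 mm thick, 24 mm tall, standing on the flat brass strip. The tab's top is 95.5 mm above the slab, its foot 71.5 mm, and it stands at x = -50 mm, y = 60 mm minus the bolt's travel in the grill's frame. The strip below it is 18 mm wide.
- tab_back: Half of the yellow tab on the +y side (away from the spine): the face to push. Origin at the foot of the bolt strip under the tab.
- tab_front: Half of the yellow tab on the -y side (towards the spine). Pressing on both halves at once counts as gripping the tab. Origin as tab_back.
- tongs: Bystander: aluminium tongs lying flat, 250 mm long, 50 mm wide, 12 mm high, beyond one end of the grill; origin under the middle.
- pot_lid: Bystander: round aluminium pot lid, 180 mm across, black knob top at 39 mm; origin under the centre; near the place where the leaf will lie.
- tub: Bystander: empty clear plastic tub with blue snap lid, 208 x 148 x 88 mm; origin under the centre.
- mug: Bystander: blue mug, 80 mm across, 85 mm high; origin under the centre.

How it is judged:
By the outcome, as a careful person would: the job done as asked, in the order asked, and still so for the second after the job is handed in, with the robot touching nothing.
It also fails if it takes over 54 s, if anything falls off the work surface, if the arm or the gripper's body presses on something with over 40 N, if the wrist force passes 120 N, or if a joint passes its speed limit or range.

## Working session

There is one attempt and no reset: what is moved stays moved. The work goes in short steps, Python scripts to look and compute and a tool call to move; the robot and the scene stay as the last step left them, time stands still between calls to the robot, and variables do not carry over. Pictures are saved under pics/ and viewed, at most 10 in all, crops included, and the job is handed in when it is done.

Besides the shell and the picture viewer there is one more tool, called after ">>>" by a JSON object that holds its "op" and its "data", one argument or row to a line. step_arm: Moves the arm, as the interface text tells. Its arguments: {"type":"object","properties":{"rows":{"type":"array"},"fingers":{"type":"number"},"squeeze":{"type":"number"}},"required":["rows"]}

```bash
mkdir -p pics; ls; python3 - <<'E'
from bench import r,snapshot,get_calibration
import cv2
for n in("scene","side"):
    c=get_calibration(n);print(n,c);cv2.imwrite(f"pics/{n}0.png",snapshot(n))
s=r.sense();print(s)
E
```

```text
pics
scene {'fovy': 55.07207448159072, 'cx': 282.62978296487876, 'cy': 207.3669639132171, 'dist': array([0.03156659, 0.        , 0.        , 0.        , 0.        ]), 'eye': array([932.97481017, 714.14858217, 669.76978035]), 'orientation': array([ 49.75401108,   0.59926417, 151.81002726])}
side {'fovy': 47.49770971995885, 'cx': 286.426155767993, 'cy': 209.7082574918192, 'dist': array([-0.15729587,  0.        ,  0.        ,  0.        ,  0.        ]), 'eye': array([ 457.45976073, -588.03797107,  918.51380117]), 'orientation': array([40.83212927, -0.77611902, -9.23207824])}
{'time': 0.1, 'joint_pos': array([ 5.90479630e+01,  7.51150896e+00,  8.53246008e+01, -4.47992970e-04,
        8.72613807e+01, -4.89313234e+00]), 'qd': array([-0.04334828, -0.00869821, -0.15127606, -0.05842691,  0.01847824,
        0.0059715 ]), 'joint_efforts': array([ 1.99980750e-04, -5.70949888e+01, -5.01941156e+01, -2.38688308e-04,
        8.12990387e-03,  3.34779236e-05]), 'tool_pos': array([263.27839466, 538.54378489, 206.42681489]), 'tcp_rot': array([-1.79902827e+02, -7.86987535e-03,  1.53941110e+02]), 'ft_force': array([-0.25475078, -0.55569272,  0.61235036]), 'wrist_torque': array([-0.01773365, -0.03422595, -0.0178209 ]), 'grip_force': 0.0, 'finger_gap': 85.75116444539594}
```

View pics/scene0.png

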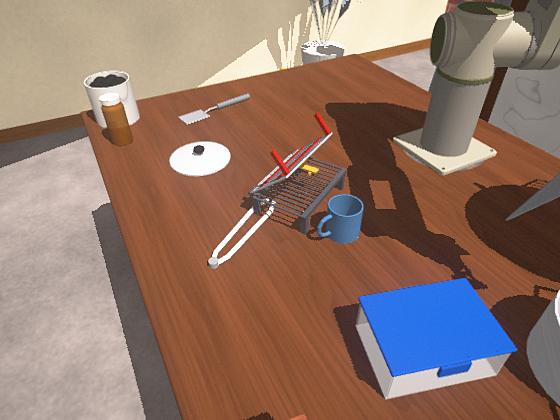

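View pics/side0.png

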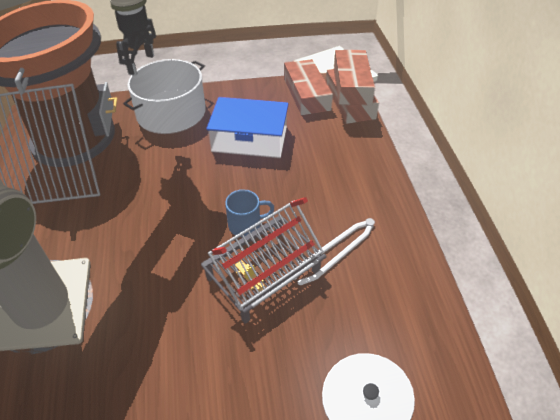

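The scene view shows the grill near (300,190), with red legs at (280,163) and (323,124), the tab at (310,169), the lid at (200,158) and the mug at (345,218). In the side view the leaf spans (205,265)–(325,255), with the tab seen through the grid near (243,268). I'll crop both views for detail.

```bash
cat > h.py <<'E'
import numpy as np,cv2
from scipy.spatial.transform import Rotation as R
from bench import r,snapshot,get_calibration
def cam(n,c=None):
    c=c or get_calibration(n); f=210/np.tan(np.radians(c['fovy']/2))
    K=np.array([[f,0,c['cx']],[0,f,c['cy']],[0,0,1.]])
    return K,c['dist'],np.array(c['eye']),R.from_euler('xyz',c['orientation'],degrees=True).as_matrix()
def ray(C,p):
    K,d,e,M=C; u=cv2.undistortPoints(np.array([[p]],float),K,d)[0,0]
    v=M@np.array([u[0],-u[1],-1]); return e,v/np.linalg.norm(v)
def onz(C,p,z):
    e,v=ray(C,p); return e+v*(z-e[2])/v[2]
def tri(C1,p1,C2,p2):
    e1,v1=ray(C1,p1);e2,v2=ray(C2,p2)
    s=np.linalg.lstsq(np.c_[v1,-v2],e2-e1,rcond=None)[0]
    a,b=e1+s[0]*v1,e2+s[1]*v2; return (a+b)/2,np.linalg.norm(a-b)
def proj(C,P):
    K,d,e,M=C; q=(np.atleast_2d(P)-e)@M; q=q*[1,-1,-1]
    return cv2.projectPoints(q,np.zeros(3),np.zeros(3),K,d)[0][:,0]
E
python3 - <<'E'
import cv2
a=cv2.imread('pics/scene0.png')[105:245,235:375];b=cv2.imread('pics/side0.png')[185:325,190:340]
f=lambda x:cv2.resize(x,None,fx=4,fy=4,interpolation=cv2.INTER_CUBIC)
cv2.imwrite('pics/c1.png',f(a));cv2.imwrite('pics/c2.png',f(b))
E
```

```text
(no output)
```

View pics/c1.png

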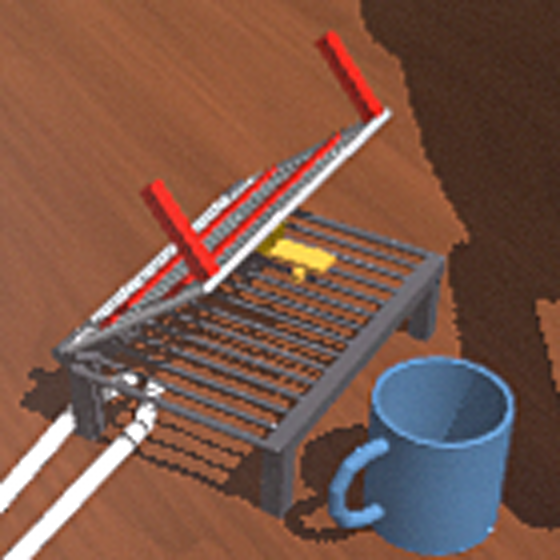

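View pics/c2.png

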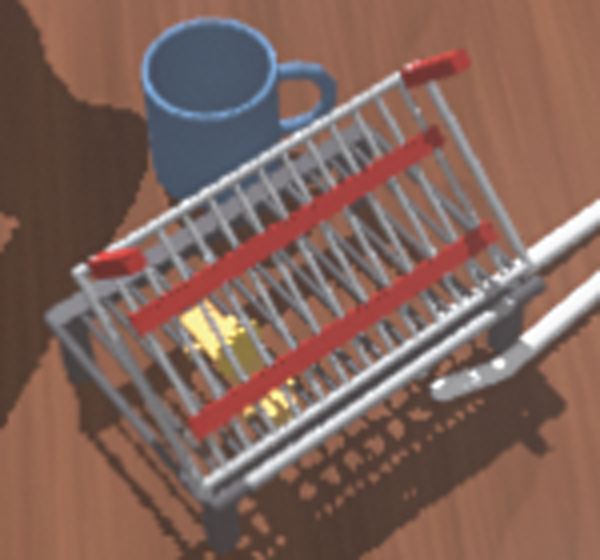

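Scene crop: free-edge corners are at about (332,134) and (287,177), and fixed-half top corners at (304,216) and (345,170). Side crop: free-edge corners are at (210,252) and (291,203), hinge ends at (241,307) and (322,253), and a fixed corner at (202,264).

```bash
python3 - <<'E'
from h import *
np.set_printoptions(precision=1,suppress=True)
S=cam('scene');D=cam('side')
A,ea=tri(S,(332,133.7),D,(210,252.5));B,eb=tri(S,(287,176.7),D,(291.2,203))
print('A',A,ea,'B',B,eb,np.linalg.norm(A-B))
print('tipA',tri(S,(316,114.5),D,(222,250)), 'tipB',tri(S,(272.5,152),D,(305,200)))
H1=onz(D,(241.5,307),64);H2=onz(D,(322,252.5),64);H2s=onz(S,(252,192.5),64)
print('hinge',H1,H2,H2s,np.linalg.norm(H1-H2))
F1=onz(S,(303.7,216.2),60);F2=onz(S,(345,169.5),60);F2d=onz(D,(202.5,263.7),60);print('fixed',F1,F2,F2d,np.linalg.norm(F1-F2))
for C,im in((S,'scene'),(D,'side')):
    i=cv2.imread(f'pics/{im}0.png')
    hsv=cv2.cvtColor(i,cv2.COLOR_BGR2HSV);m=cv2.inRange(hsv,(20,120,120),(35,255,255))
    n,_,st,ce=cv2.connectedComponentsWithStats(m)
    for k in range(1,n):
        if st[k,4]>5:print(im,st[k],ce[k],onz(C,ce[k],84))
print('lid',onz(S,(199,151),39),onz(D,(371,391),39), 'mug',onz(S,(345,204),85),onz(D,(243,203),85))
E
```

```text
A [405.1 -21.9 151.4] 3.816597158009857 B [588.6  82.9 149.6] 2.3425176182443788 211.3938207958246
tipA (array([432.4, -54.6, 197.5]), np.float64(0.10868549505003008)) tipB (array([607.1,  46. , 197.9]), np.float64(3.1886445506935237))
hinge [ 455.7 -104.2   64. ] [644.9   4.4  64. ] [639.3  -5.1  64. ] 218.0861688301266
fixed [570.9 126.9  60. ] [382.2  19.7  60. ] [382.7  16.5  60. ] 217.0613111505064
scene [280  67   4   3   7] [281.4  68.1] [ 230.5 -619.1   84. ]
scene [299 160  19  12  85] [308.1 167.2] [479.8  -7.   84. ]
scene [309 172   2   4   6] [309.3 173.2] [490.6  17.   84. ]
side [247 266   7  11  40] [250.2 271.1] [482.6 -33.8  84. ]
side [244 271   4   8  15] [245.3 275.1] [471.3 -41.9  84. ]
lid [ 679.9 -287.1   39. ] [ 676.1 -307.9   39. ] mug [482.9 160.1  85. ] [487.2 156.7  85. ]
```

>>> {"op": "step_arm", "data": {
  "rows": [
    [[0,0,-40],0],
    [[0,0,-80],0],
    [[-40,-33,-122],8],
    [[-80,-66,-122],16],
    [[-120,-99,-122],24],
    [[-160,-132,-122],32],
    [[-200,-165,-122],34.2],
    [[-240,-198,-122],34.2],
    [[-280,-231,-122],34.2],
    [[-320,-264,-122],34.2],
    [[-360,-297,-122],34.2],
    [[-385,-317,-122],34.2]
  ],
  "fingers": 0
}}

```text
time: 1.3
tool_pos: [466.0, 92.7, 329.2]
tcp_rot: [180.0, -0.0, 119.7]
ft_force: [1.0, 0.0, -0.6]
finger_gap: 0.1
grip_force: 0.0
```

>>> {"op": "step_arm", "data": {
  "rows": [
    [[0,0,0],0],
    [[0,0,0],0],
    [[0,0,0],0]
  ]
}}

```text
time: 1.6
tool_pos: [465.4, 95.3, 329.1]
tcp_rot: [-180.0, -0.0, 119.8]
ft_force: [-0.3, -0.3, -0.4]
finger_gap: -0.1
grip_force: 0.0
```

```bash
python3 - <<'E'
from h import *
import json
s=r.sense();print(s['time'],s['tool_pos'],s['tcp_rot'],s['finger_gap'])
c=get_calibration('wrist');print(c)
cv2.imwrite('pics/w1.png',snapshot('wrist'))
json.dump({k:(v.tolist() if hasattr(v,'tolist') else v) for k,v in c.items()},open('w1.json','w'))
E
```

```text
1.6 [465.38738122  95.31127247 329.14958472] [-1.79978062e+02 -3.59176170e-02  1.19764256e+02] -0.056546817825479524
{'fovy': 66.36998160677392, 'cx': 282.692813788916, 'cy': 210.5055457644009, 'dist': array([-0.04079718,  0.        ,  0.        ,  0.        ,  0.        ]), 'eye': array([432.69708189, 154.23455186, 495.13787993]), 'orientation': array([-15.44830739,   0.05806438,  29.79165221])}
```

View pics/w1.png

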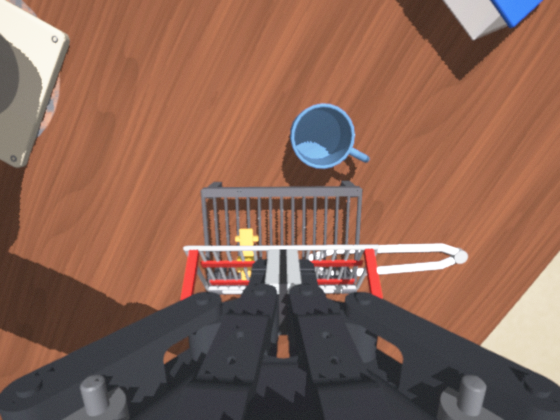

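The wrist view shows the grill square to the image. Fixed back corners are at (203,188) and (362,188), the leaf edge runs from (184,248) to (378,249), the yellow tab is near (247,237), and the mug is clear at (323,137).

```bash
python3 - <<'E'
from h import *
import json
np.set_printoptions(precision=1,suppress=True)
W=cam('w',json.load(open('w1.json')));S=cam('scene');D=cam('side')
i=cv2.imread('pics/w1.png')
a=onz(W,(203,188),60);b=onz(W,(362,188),60);print(a,b,np.linalg.norm(a-b),np.degrees(np.arctan2(*(b-a)[1::-1])))
yaw=np.radians(29.7);X=np.array([np.cos(yaw),np.sin(yaw),0]);Y=np.array([-X[1],X[0],0])
print('origin from fixed',(a+b)/2-155*Y)
A,ea=tri(W,(184,248),D,(210,252.5));B,eb=tri(W,(378,249),D,(291.2,203));print(A,ea,B,eb)
A2,ea=tri(W,(184,248),S,(332,133.7));B2,eb=tri(W,(378,249),S,(287,176.7));print(A2,ea,B2,eb)
m=cv2.inRange(cv2.cvtColor(i,cv2.COLOR_BGR2HSV),(20,120,120),(35,255,255))
for y in range(222,285,2):
    xs=np.flatnonzero(m[y,225:275]);
    if len(xs):print(y,xs.min()+225,xs.max()+225,end='; ')
O=np.array([551.5,-60,0])
print()
for z in(71.5,95.5):
  for p in((247,229),(247,240)):
    q=onz(W,p,z)-O;print(z,p,q@X,q@Y)
for P in(A,B,A2,B2,a,b):q=P-O;print(q@X,q@Y,P[2])
E
```

```text
Traceback (most recent call last):
  File "h.py", line 12, in onz
    e,v=ray(C,p); return e+v*(z-e[2])/v[2]
        ~~~^^^^^
  File "h.py", line 9, in ray
    K,d,e,M=C; u=cv2.undistortPoints(np.array([[p]],float),K,d)[0,0]
                 ~~~~~~~~~~~~~~~~~~~^^^^^^^^^^^^^^^^^^^^^^^^^^^
cv2.error: OpenCV(4.12.0) :-1: error: (-5:Bad argument) in function 'undistortPoints'
> Overload resolution failed:
>  - distCoeffs is not a numpy array, neither a scalar
>  - Expected Ptr<cv::UMat> for argument 'distCoeffs'
```

```bash
sed -i "s/return K,c\['dist'\]/return K,np.array(c['dist'])/" h.py; python3 - <<'E'
from h import *
import json
np.set_printoptions(precision=1,suppress=True)
W=cam('w',json.load(open('w1.json')));S=cam('scene');D=cam('side')
i=cv2.imread('pics/w1.png')
a=onz(W,(203,188),60);b=onz(W,(362,188),60);print(a,b,np.linalg.norm(a-b),np.degrees(np.arctan2(*(b-a)[1::-1])))
yaw=np.radians(29.7);X=np.array([np.cos(yaw),np.sin(yaw),0]);Y=np.array([-X[1],X[0],0])
print('origin from fixed',(a+b)/2-155*Y)
A,ea=tri(W,(184,248),D,(210,252.5));B,eb=tri(W,(378,249),D,(291.2,203));print(A,ea,B,eb)
A2,ea=tri(W,(184,248),S,(332,133.7));B2,eb=tri(W,(378,249),S,(287,176.7));print(A2,ea,B2,eb)
m=cv2.inRange(cv2.cvtColor(i,cv2.COLOR_BGR2HSV),(20,120,120),(35,255,255))
for y in range(222,285,2):
    xs=np.flatnonzero(m[y,225:275]);
    if len(xs):print(y,xs.min()+225,xs.max()+225,end='; ')
O=np.array([551.5,-60,0])
print()
for z in(71.5,95.5):
  for p in((247,229),(247,240)):
    q=onz(W,p,z)-O;print(z,p,q@X,q@Y)
for P in(A,B,A2,B2,a,b):q=P-O;print(q@X,q@Y,P[2])
E
```

```text
[380.4  22.9  60. ] [571.2 132.2  60. ] 219.88552151374486 29.803186733659533
origin from fixed [552.6 -57.1  60. ]
[405.  -23.5 152.1] 3.635506946341505 [592.3  85.3 151.2] 10.51437796674515
[402.6 -23.5 151. ] 1.44252668852729 [594.4  88.4 155.8] 3.1708148401361687
230 252 252; 232 252 252; 234 252 252; 236 237 256; 238 235 257; 240 257 257; 242 252 252; 256 245 252; 258 238 252; 260 238 250; 272 242 250; 274 244 244; 276 244 244; 278 245 245; 
71.5 (247, 229) -46.93558754745637 101.07574691227417
71.5 (247, 240) -47.403293357619084 84.76545262997823
95.5 (247, 229) -44.10955161266475 109.2266934868813
95.5 (247, 240) -44.55076087949234 93.84041256911988
-109.17920024241359 104.28339981497201 152.06017107354646
107.45940715633377 105.94992011786032 151.151464541511
-111.24743754117006 105.45612856370063 150.96137403499648
110.81558401343993 107.60469724555595 155.84314033802673
-107.59056770344425 156.7919763886874 60.0
112.294597220443 157.18797861907387 60.0
```

>>> {"op": "step_arm", "data": {
  "rows": [
    [[-20,-1,40],0],
    [[-42,-1,80],0],
    [[-42,-1,120],0],
    [[-42,-1,160],0],
    [[-42,-1,193],0],
    [[-42,-1,193],0],
    [[-42,-1,193],0]
  ]
}}

```text
time: 2.35
tool_pos: [485.3, 58.9, 137.0]
tcp_rot: [-180.0, -0.0, 119.9]
ft_force: [0.1, 0.7, 1.2]
finger_gap: -0.0
grip_force: 0.0
```

```bash
cat >> h.py <<'E'
O=np.array([552.5,-58.5,0]);_y=np.radians(29.8)
X=np.array([np.cos(_y),np.sin(_y),0]);Y=np.array([-X[1],X[0],0])
def st():
    s=r.sense();q=s['tool_pos']-O
    print('t%.2f TCP_g x%.1f y%.1f z%.1f  F_g'%(s['time'],q@X,q@Y,q[2]),np.round([s['ft_force']@X,s['ft_force']@Y,s['ft_force'][2]],1),'yaw%.1f'%s['tcp_rot'][2])
E
python3 - <<'E'
from h import *
st()
cv2.imwrite('pics/s2.png',cv2.resize(snapshot('scene')[85:245,215:375],None,fx=3.5,fy=3.5,interpolation=cv2.INTER_CUBIC))
E
```

```text
t2.35 TCP_g x0.0 y135.2 z137.0  F_g [0.5 0.5 1.2] yaw119.9
```

View pics/s2.png

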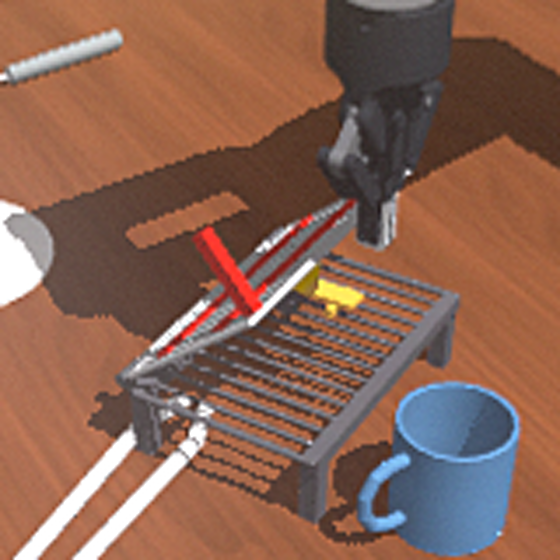

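The fingertips stand just beyond the free edge with the tip below it, and the mug is well clear. I'll start the push along the arc.

>>> {"op": "step_arm", "data": {
  "rows": [
    [[-6,0,0],0],
    [[-12,0,-1],0],
    [[-18,0,-7],0],
    [[-24,0,-13],0],
    [[-29,0,-18],0],
    [[-34,0,-23],0],
    [[-34,0,-23],0]
  ]
}}

```text
time: 3.1
tool_pos: [503.5, 27.5, 160.5]
tcp_rot: [179.9, 0.1, 119.7]
ft_force: [-0.4, -1.0, 1.5]
finger_gap: -0.2
grip_force: 0.0
```

```bash
python3 -c "
from h import *
st()"
```

```text
t3.10 TCP_g x0.2 y99.0 z160.5  F_g [-0.8 -0.7  1.5] yaw119.7
```

```bash
cat >> h.py <<'E'
def red(im):
    h=cv2.cvtColor(im,cv2.COLOR_BGR2HSV);m=cv2.inRange(h,(0,190,90),(6,255,255))|cv2.inRange(h,(175,190,90),(180,255,255))
    n,l,s,c=cv2.connectedComponentsWithStats(m)
    return [(s[k].tolist(),c[k].round(1).tolist()) for k in range(1,n) if s[k,4]>25]
E
python3 - <<'E'
from h import *
print(red(cv2.imread('pics/scene0.png')));print(red(snapshot('scene')))
st()
print(red(cv2.imread('pics/side0.png')));i=snapshot('side');print(red(i));cv2.imwrite('pics/d2.png',cv2.resize(i[130:330,180:380],None,fx=3,fy=3,interpolation=cv2.INTER_CUBIC))
E
```

```text
[([314, 113, 17, 22, 113], [322.2, 123.6]), ([272, 138, 48, 36, 196], [289.9, 157.8]), ([266, 168, 15, 14, 26], [273.0, 174.5])]
[([318, 118, 13, 17, 89], [324.0, 126.4]), ([265, 138, 55, 45, 207], [285.8, 161.7]), ([287, 146, 17, 17, 28], [295.1, 154.0])]
t3.15 TCP_g x-0.0 y99.5 z159.9  F_g [ 0.1  1.  -1.1] yaw119.7
[]
[]
```

View pics/d2.png

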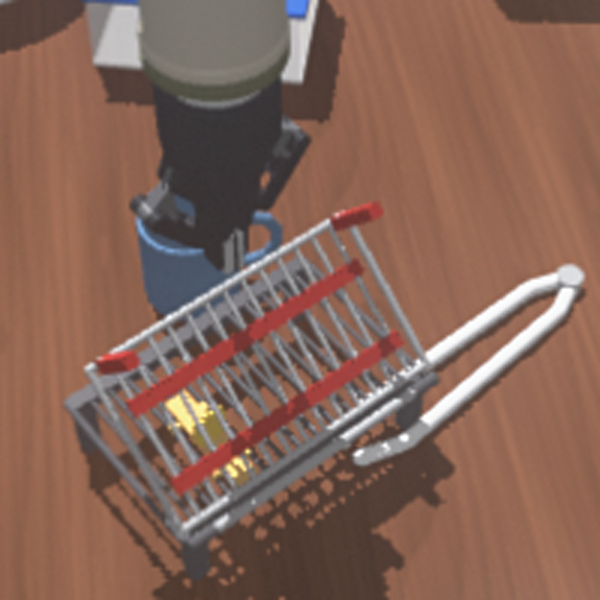

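The leaf edge now rides on the fingertip and has risen slightly, with nothing else disturbed. I'll continue to upright.

>>> {"op": "step_arm", "data": {
  "rows": [
    [[-6,0,-5],0],
    [[-12,0,-9],0],
    [[-18,0,-12],0],
    [[-24,0,-16],0],
    [[-30,0,-18],0],
    [[-36,0,-21],0],
    [[-42,0,-23],0],
    [[-48,0,-25],0],
    [[-54,0,-27],0],
    [[-60,0,-28],0],
    [[-66,0,-29],0],
    [[-72,0,-29],0]
  ]
}}

```text
time: 4.4
tool_pos: [538.6, -34.8, 188.5]
tcp_rot: [180.0, 0.0, 119.7]
ft_force: [-0.2, 0.2, 0.8]
finger_gap: -0.3
grip_force: 0.0
```

```bash
python3 - <<'E'
from h import *
st();print(red(snapshot('scene')))
E
```

```text
t4.40 TCP_g x-0.3 y27.5 z188.5  F_g [-0.1  0.2  0.8] yaw119.7
[([314, 112, 17, 23, 127], [322.0, 123.3]), ([265, 138, 55, 45, 240], [286.8, 160.3])]
```

```bash
python3 - <<'E'
from h import *
a=snapshot('scene')[60:260,215:375];b=snapshot('side')[110:310,200:360]
cv2.imwrite('pics/e3.png',cv2.resize(np.hstack([a,b]),None,fx=2.5,fy=2.5,interpolation=cv2.INTER_CUBIC))
E
```

```text
(no output)
```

View pics/e3.png

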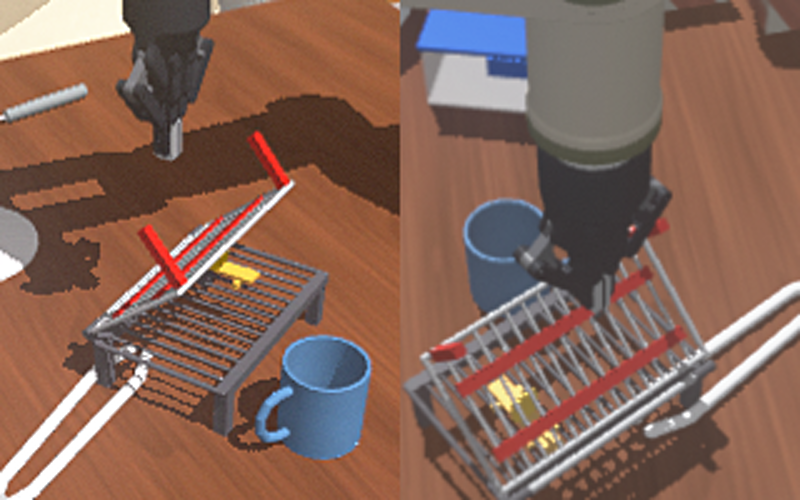

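The fingertip passed above the edge: in scene the tip is at about (283,123), in side at about (280,232), and the leaf hasn't moved. I'll check the true tip position against the edge.

```bash
python3 - <<'E'
from h import *
S=cam('scene');D=cam('side')
g=lambda P:np.round([(P-O)@X,(P-O)@Y,P[2]],1)
P,e=tri(S,(283,123),D,(280,232));print('tip now',g(P),e)
st()
# tip during first stop TCP_g (0,135,137)
for dz in(0,11,-11):
    print(dz,proj(S,O+135*Y+[0,0,137-dz]), proj(D,O+99.5*Y+[0,0,160-dz]))
M,e=tri(S,(309.5,155.2),D,(250.7,227.7));print('edge mid',g(M),e)
for P in ((S,(332,133.7),D,(210,252.5)),(S,(287,176.7),D,(291.2,203))):
    p,e=tri(*P);print(g(p),e)
W=cam('w',__import__('json').load(open('w1.json')))
for th in(.6,.68,.8):
    for sx in(-110,110):
        q=O+sx*X+140*np.cos(th)*Y+[0,0,64+140*np.sin(th)];print(th,sx,proj(S,q).round(1),proj(D,q).round(1),proj(W,q).round(1))
E
```

```text
tip now [  0.5  25.5 210.3] 8.94072799126188
t4.55 TCP_g x-0.4 y27.8 z188.2  F_g [ 0.5  1.4 -0. ] yaw119.7
0 [[321.14281899 163.09244189]] [[255.10306221 224.34279548]]
11 [[320.90173335 166.97576471]] [[255.29789072 227.70359449]]
-11 [[321.38781978 159.14950847]] [[254.90536204 220.9235169 ]]
edge mid [ -5.  104.  146.8] 6.131223885197421
[-109.7  105.   151.4] 3.816597158009857
[101.6 104.8 149.6] 2.3425176182443788
0.6 -110 [[334.8 137.9]] [[206.6 251.2]] [[187.4 236.3]]
0.6 110 [[289.7 182.5]] [[291.5 200.5]] [[375.7 236.4]]
0.68 -110 [[332.7 134.1]] [[207.9 250.7]] [[185.6 244.5]]
0.68 110 [[287.1 178.2]] [[293.5 199.5]] [[377.4 244.5]]
0.8 -110 [[329.  128.6]] [[210.3 250.7]] [[183.2 258. ]]
0.8 110 [[282.6 172. ]] [[297.1 198.7]] [[379.7 258.1]]
```

```bash
python3 - <<'E'
from h import *
import json
W=cam('w',json.load(open('w1.json')));S=cam('scene');D=cam('side')
T=np.array([465.39,95.31,329.15])
for dz in(-11,0,11,22,30):
    print(dz,[proj(W,T+k*Y+[0,0,dz]).round(0)[0].tolist() for k in(-11,0,11)])
i=cv2.imread('pics/w1.png');cv2.imwrite('pics/w1c.png',cv2.resize(i[220:330,210:360],None,fx=4,fy=4,interpolation=cv2.INTER_CUBIC))
s=snapshot('side')[190:260,240:320];c=snapshot('scene')[80:150,243:323]
cv2.imwrite('pics/tip.png',cv2.resize(np.hstack([c,s]),None,fx=5,fy=5,interpolation=cv2.INTER_CUBIC))
T=r.sense()['tool_pos']
for C,o in((S,(243,80)),(D,(240-80,190))):
    for dz in(-11,0,11,22):print(dz,((proj(C,T+[0,0,dz])[0]-o)*5).round(0))
E
```

```text
-11 [[281.0, 258.0], [281.0, 241.0], [281.0, 223.0]]
0 [[281.0, 266.0], [281.0, 248.0], [281.0, 229.0]]
11 [[281.0, 275.0], [281.0, 256.0], [281.0, 236.0]]
22 [[281.0, 285.0], [281.0, 265.0], [281.0, 244.0]]
30 [[281.0, 293.0], [281.0, 272.0], [281.0, 250.0]]
-11 [197. 280.]
0 [197. 260.]
11 [197. 239.]
22 [197. 218.]
-11 [583. 256.]
0 [583. 239.]
11 [582. 221.]
22 [582. 203.]
```

View pics/tip.png

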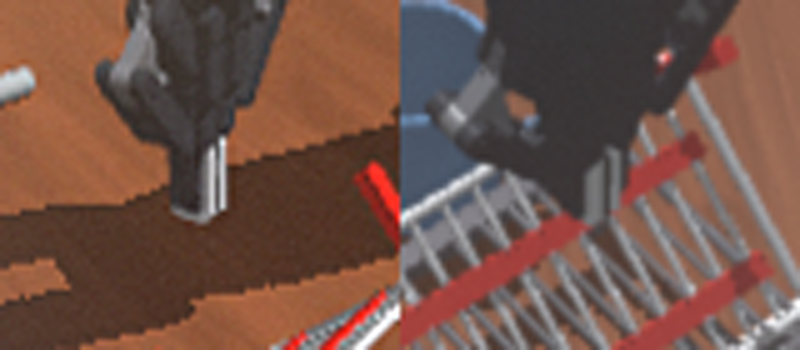

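The tip view shows the closed fingertips end about 20 mm behind the TCP (scene (200,216) and side (597,222) in the crop), not ahead of it. I'll back out and go in lower.

>>> {"op": "step_arm", "data": {
  "rows": [
    [[30,0,0],0],
    [[70,0,0],0],
    [[112,0,0],0],
    [[112,0,0],0],
    [[112,0,30],0],
    [[112,0,60],0],
    [[112,0,88],0],
    [[112,0,88],0],
    [[112,0,88],0]
  ]
}}

```text
time: 5.55
tool_pos: [482.5, 62.8, 100.7]
tcp_rot: [-179.9, -0.0, 119.7]
ft_force: [0.4, -0.2, 0.1]
finger_gap: 0.1
grip_force: 0.0
```

>>> {"op": "step_arm", "data": {
  "rows": [
    [[-7,0,0],0],
    [[-14,0,0],0],
    [[-20,0,0],0],
    [[-26,0,-4],0],
    [[-32,0,-10],0],
    [[-32,0,-10],0]
  ]
}}

```text
time: 6.15
tool_pos: [499.1, 36.9, 112.8]
tcp_rot: [179.9, -0.2, 119.8]
ft_force: [-6.8, 12.6, 10.8]
finger_gap: 0.1
grip_force: 7.2
```

```bash
python3 - <<'E'
from h import *
st();print(red(snapshot('scene')))
E
```

```text
t6.15 TCP_g x1.0 y109.3 z112.8  F_g [ 0.4 14.3 10.8] yaw119.8
[([266, 145, 22, 27, 117], [276.1, 157.5])]
```

Contact: the leaf is moving, and it pushes the tool up because the edge rises faster than I did. I'll follow its arc.

>>> {"op": "step_arm", "data": {
  "rows": [
    [[-2,0,-5],0],
    [[-6,0,-11],0],
    [[-12,0,-16],0],
    [[-18,0,-20],0],
    [[-24,0,-24],0],
    [[-30,0,-27],0],
    [[-36,0,-30],0],
    [[-42,0,-33],0]
  ]
}}

```text
time: 7.0
tool_pos: [520.1, -1.7, 144.5]
tcp_rot: [179.9, 0.0, 119.7]
ft_force: [-2.0, 3.9, 1.3]
finger_gap: -0.3
grip_force: 2.4
```

```bash
python3 - <<'E'
from h import *
st();print(red(snapshot('scene')))
E
```

```text
t7.00 TCP_g x0.1 y65.4 z144.5  F_g [0.2 4.3 1.3] yaw119.7
[([245, 135, 23, 19, 100], [256.0, 143.3])]
```

>>> {"op": "step_arm", "data": {
  "rows": [
    [[-7,0,-2],0],
    [[-14,0,-4],0],
    [[-21,0,-6],0],
    [[-28,0,-7.5],0],
    [[-35,0,-8.5],0],
    [[-42,0,-9],0],
    [[-50,0,-9],0],
    [[-58,0,-9],0],
    [[-66,0,-8.5],0],
    [[-74,0,-7],0],
    [[-82,0,-5.5],0],
    [[-90,0,-3],0]
  ]
}}

```text
time: 8.25
tool_pos: [564.6, -80.2, 146.3]
tcp_rot: [180.0, 0.0, 119.7]
ft_force: [0.4, 1.9, 3.5]
finger_gap: -0.2
grip_force: 1.4
```

```bash
python3 - <<'E'
from h import *
st();i=snapshot('scene');print(red(i));cv2.imwrite('pics/f.png',cv2.resize(np.hstack([i[60:260,195:375],snapshot('side')[130:330,180:360]]),None,fx=2.2,fy=2.2))
E
```

```text
t8.25 TCP_g x-0.3 y-24.8 z146.3  F_g [1.3 1.4 3.5] yaw119.7
[]
```

View pics/f.png

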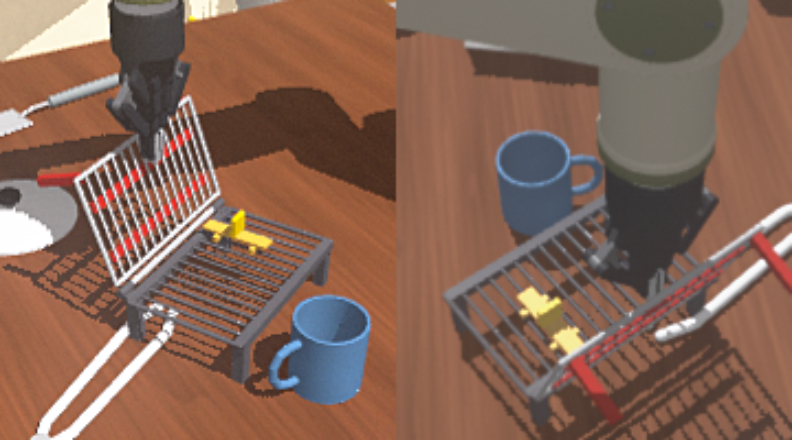

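The leaf is past upright (about 110°) with the fingertip on its inner face. The tab stands mid-strip near (237,225) of the left panel, and the grill, tongs, lid and mug are in place. I'll press it down.

>>> {"op": "step_arm", "data": {
  "rows": [
    [[-8,0,3],0],
    [[-16,0,6.5],0],
    [[-23,0,10.5],0],
    [[-30,0,15],0],
    [[-36,0,20],0],
    [[-42,0,25.5],0],
    [[-48,0,31.5],0],
    [[-53,0,38],0],
    [[-58,0,45],0],
    [[-62,0,52],0],
    [[-66,0,59],0],
    [[-69,0,66],0]
  ]
}}

```text
time: 9.55
tool_pos: [598.4, -139.5, 79.6]
tcp_rot: [-180.0, -0.0, 119.7]
ft_force: [0.7, 0.0, 1.4]
finger_gap: 0.2
grip_force: 0.6
```

```bash
python3 -c "
from h import *
st()"
```

```text
t9.55 TCP_g x-0.4 y-93.1 z79.6  F_g [ 0.6 -0.4  1.4] yaw119.7
```

>>> {"op": "step_arm", "data": {
  "rows": [
    [[-1,0,5],0],
    [[-2,0,10],0],
    [[-3,0,15],0],
    [[-4,0,20],0],
    [[-5,0,25],0],
    [[-5,0,28],0]
  ]
}}

```text
time: 10.15
tool_pos: [600.6, -143.7, 51.7]
tcp_rot: [-180.0, -0.0, 119.7]
ft_force: [0.9, -0.8, 0.3]
finger_gap: 0.1
grip_force: 0.5
```

>>> {"op": "step_arm", "data": {
  "rows": [
    [[0,0,2],0],
    [[0,0,4],0],
    [[0,0,5],0],
    [[0,0,5],0]
  ]
}}

```text
time: 10.55
tool_pos: [600.7, -143.6, 47.3]
tcp_rot: [-180.0, -0.0, 119.7]
ft_force: [0.8, 0.0, 0.6]
finger_gap: -0.0
grip_force: 0.0
```

```bash
python3 -c "
from h import *
st()"
```

```text
t10.55 TCP_g x-0.4 y-97.8 z47.3  F_g [ 0.8 -0.4  0.6] yaw119.7
```

>>> {"op": "step_arm", "data": {
  "rows": [
    [[0,0,1],0],
    [[0,0,2],0],
    [[0,0,3],0],
    [[0,0,3],0]
  ]
}}

```text
time: 10.95
tool_pos: [600.8, -143.7, 44.3]
tcp_rot: [180.0, -0.0, 119.7]
ft_force: [-0.1, 0.5, 0.2]
finger_gap: 0.1
grip_force: 0.0
```

>>> {"op": "step_arm", "data": {
  "rows": [
    [[0,0,1],0],
    [[0,0,2],0],
    [[0,0,2],0]
  ]
}}

```text
time: 11.25
tool_pos: [600.9, -143.7, 43.1]
tcp_rot: [180.0, 0.0, 119.7]
ft_force: [-2.1, 0.6, 6.2]
finger_gap: 0.1
grip_force: 3.0
```

```bash
python3 -c "
from h import *
st()"
```

```text
t11.25 TCP_g x-0.4 y-98.0 z43.1  F_g [-1.6  1.5  6.2] yaw119.7
```

>>> {"op": "step_arm", "data": {
  "rows": [
    [[0,0,0.7],0],
    [[0,0,1.4],0],
    [[0,0,1.4],0]
  ]
}}

```text
time: 11.55
tool_pos: [601.0, -143.7, 42.9]
tcp_rot: [180.0, 0.0, 119.7]
ft_force: [-7.5, 2.5, 15.0]
finger_gap: -0.2
grip_force: 7.6
```

```bash
python3 - <<'E'
from h import *
st()
S=cam('scene')
im=snapshot('scene');cv2.imwrite('pics/g.png',im)
E
```

```text
t11.55 TCP_g x-0.3 y-98.0 z42.9  F_g [-5.3  5.9 15. ] yaw119.7
```

Contact is firm at the stop (15 N with no further travel). I'll lift off and move to view the tab.

>>> {"op": "step_arm", "data": {
  "rows": [
    [[0,0,-30],0],
    [[0,0,-70],0],
    [[20,-5,-115],0],
    [[60,-10,-140],0],
    [[100,-20,-157],0],
    [[140,-25,-157],0],
    [[178,-25,-157],0],
    [[178,-25,-157],0],
    [[178,-25,-157],0]
  ]
}}

```text
time: 12.5
tool_pos: [490.7, -1.0, 198.2]
tcp_rot: [180.0, 0.0, 119.8]
ft_force: [0.6, -0.2, -0.3]
finger_gap: -0.2
grip_force: 0.0
```

```bash
python3 - <<'E'
from h import *
st()
W=cam('wrist');i=snapshot('wrist');cv2.imwrite('pics/w2.png',i)
S=cam('scene');s=snapshot('scene');cv2.imwrite('pics/g2.png',s)
D=cam('side');d=snapshot('side');cv2.imwrite('pics/g3.png',d)
g=lambda P:np.round([(P-O)@X,(P-O)@Y],1)
def comps(im,lo,hi,a):
    n,l,st_,c=cv2.connectedComponentsWithStats(cv2.inRange(cv2.cvtColor(im,cv2.COLOR_BGR2HSV),lo,hi))
    return [(st_[k].tolist(),c[k].round(1).tolist()) for k in range(1,n) if st_[k,4]>a],l
for n,im in(('w',i),('s',s),('d',d)):print(n,comps(im,(20,110,100),(36,255,255),20)[0])
m=cv2.inRange(cv2.cvtColor(i,cv2.COLOR_BGR2HSV),(20,110,60),(36,255,255))
for y in range(150,300,3):
    xs=np.flatnonzero(m[y,150:300])
    if len(xs)>3:
        v=i[y,150+xs].max(1);print(y,150+xs.min(),150+xs.max(),int(np.median(v)),g(onz(W,(150+xs.mean(),y),95.5)),g(onz(W,(150+xs.mean(),y),71.5)))
for q in((-50,63,95.5),(-50,57,95.5),(-50,63,71.5)):print(q,proj(W,O+q[0]*X+q[1]*Y+[0,0,q[2]]).round(0),proj(S,O+q[0]*X+q[1]*Y+[0,0,q[2]]).round(0))
E
```

```text
t12.50 TCP_g x-25.1 y80.7 z198.2  F_g [ 0.4 -0.5 -0.3] yaw119.8
w [([239, 176, 34, 33, 116], [252.6, 188.2]), ([240, 211, 29, 23, 467], [254.3, 224.1]), ([241, 235, 32, 21, 114], [257.3, 240.0])]
s [([299, 156, 20, 17, 131], [306.3, 164.9]), ([288, 160, 11, 10, 44], [292.9, 163.0])]
d [([243, 265, 12, 14, 104], [249.3, 271.7])]
189 239 271 253 [-48.   92.7] [-50.1  87.7]
195 239 270 249 [-49.9  87.4] [-52.2  82. ]
216 246 265 255 [-47.4  68.6] [-49.4  61.5]
219 242 268 246 [-48.6  65.9] [-50.7  58.6]
222 241 268 245 [-49.1  63.2] [-51.3  55.6]
225 240 268 255 [-49.6  60.4] [-51.8  52.5]
228 240 268 255 [-49.6  57.6] [-51.9  49.5]
231 240 266 252 [-50.6  54.8] [-52.9  46.5]
237 244 272 254 [-46.9  49.2] [-48.9  40.3]
240 241 272 254 [-47.7  46.3] [-49.7  37.2]
258 258 265 254 [-43.5  29. ] [-45.2  18.3]
(-50, 63, 95.5) [[253. 222.]] [[305. 159.]]
(-50, 57, 95.5) [[254. 229.]] [[303. 158.]]
(-50, 63, 71.5) [[256. 215.]] [[304. 167.]]
```

The tab is at x≈-50 and y≈58, as expected. I'll go down behind it with the tip at about 84 mm.

>>> {"op": "step_arm", "data": {
  "rows": [
    [[3,-25,20],0],
    [[3,-25,60],0],
    [[3,-25,100],0],
    [[3,-25,125],0],
    [[3,-25,134],0],
    [[3,-25,138],0],
    [[3,-25,138],0]
  ]
}}

```text
time: 13.35
tool_pos: [468.3, -11.8, 60.6]
tcp_rot: [180.0, 0.0, 119.7]
ft_force: [0.0, -0.7, -0.1]
finger_gap: 0.0
grip_force: 0.0
```

```bash
python3 -c "
from h import *
st()"
```

```text
t13.35 TCP_g x-49.8 y82.4 z60.6  F_g [-0.3 -0.6 -0.1] yaw119.7
```

>>> {"op": "step_arm", "data": {
  "rows": [
    [[-4,0,0],0],
    [[-8,0,0],0],
    [[-12,0,0],0],
    [[-16,0,0],0],
    [[-20,0,0],0],
    [[-24,0,0],0],
    [[-28,0,0],0],
    [[-32,0,0],0],
    [[-36,0,0],0],
    [[-40,0,0],0],
    [[-40,0,0],0]
  ]
}}

```text
time: 14.45
tool_pos: [487.6, -46.8, 59.9]
tcp_rot: [-180.0, 0.0, 119.7]
ft_force: [-0.1, -0.1, 0.5]
finger_gap: 0.2
grip_force: 0.0
```

```bash
python3 -c "
from h import *
st()"
```

```text
t14.45 TCP_g x-50.5 y42.4 z59.9  F_g [-0.1  0.   0.5] yaw119.7
```

```bash
python3 - <<'E'
from h import *
S=cam('scene');D=cam('side');s=snapshot('scene');d=snapshot('side')
for n,C,im in(('s',S,s),('d',D,d),('s0',S,cv2.imread('pics/g2.png')),('d0',D,cv2.imread('pics/g3.png'))):
    k,l,t,c=cv2.connectedComponentsWithStats(cv2.inRange(cv2.cvtColor(im,cv2.COLOR_BGR2HSV),(20,90,60),(36,255,255)))
    for j in range(1,k):
        if t[j,4]>8 and 230<c[j][0]<330 and 130<c[j][1]<320:
            q=onz(C,c[j],84)-O;print(n,t[j].tolist(),c[j].round(1),(q@X).round(1),(q@Y).round(1))
for b in(0,20,40):
    q=O-50*X+(60-b)*Y+[0,0,95.5];print(b,proj(S,q).round(1),proj(D,q).round(1))
st()
E
```

```text
s [290, 154, 6, 12, 38] [291.5 160. ] -44.0 27.6
s [297, 163, 12, 6, 45] [302.3 165.6] -36.1 64.7
s [309, 167, 6, 7, 22] [311.5 170.3] -29.9 95.0
d [246, 275, 18, 13, 114] [256.8 281.1] -52.3 28.1
s0 [299, 156, 20, 17, 131] [306.3 164.9] -44.0 71.8
s0 [288, 160, 11, 10, 44] [292.9 163. ] -33.6 38.0
d0 [236, 261, 20, 18, 197] [245.8 269.3] -52.9 65.6
d0 [250, 279, 15, 12, 102] [257.8 284.3] -55.3 20.6
0 [[303.5 158.7]] [[248.3 267.3]]
20 [[296.8 156.5]] [[254.  273.6]]
40 [[290.2 154.3]] [[259.9 280.1]]
t14.55 TCP_g x-50.6 y42.8 z59.8  F_g [-0.2  0.8  0. ] yaw119.7
```

The tab is moving (bolt at about 31 mm). I'll push on to the stop.

>>> {"op": "step_arm", "data": {
  "rows": [
    [[-2,0,0],0],
    [[-4,0,0],0],
    [[-6,0,0],0],
    [[-7,0,0],0],
    [[-7,0,0],0]
  ]
}}

```text
time: 15.05
tool_pos: [490.7, -52.3, 59.8]
tcp_rot: [-180.0, -0.0, 119.7]
ft_force: [-0.2, 1.6, -1.0]
finger_gap: 0.1
grip_force: 0.7
```

>>> {"op": "step_arm", "data": {
  "rows": [
    [[-1,0,0],0],
    [[-2,0,0],0],
    [[-2,0,0],0]
  ]
}}

```text
time: 15.35
tool_pos: [491.8, -54.0, 59.8]
tcp_rot: [-180.0, -0.0, 119.7]
ft_force: [-1.8, 1.0, -1.0]
finger_gap: 0.0
grip_force: 1.0
```

```bash
python3 -c "
from h import *
st()"
```

```text
t15.35 TCP_g x-50.5 y34.1 z59.8  F_g [-1.   1.8 -1. ] yaw119.7
```

>>> {"op": "step_arm", "data": {
  "rows": [
    [[-1,0,0],0],
    [[-2,0,0],0],
    [[-2,0,0],0]
  ]
}}

```text
time: 15.65
tool_pos: [492.0, -54.4, 59.8]
tcp_rot: [-180.0, -0.2, 119.8]
ft_force: [-6.2, 7.4, 2.6]
finger_gap: 0.2
grip_force: 5.0
```

```bash
python3 -c "
from h import *
st()"
```

```text
t15.65 TCP_g x-50.5 y33.6 z59.8  F_g [-1.7  9.5  2.6] yaw119.8
```

>>> {"op": "step_arm", "data": {
  "rows": [
    [[-0.5,0,0],0],
    [[-0.5,0,0],0]
  ]
}}

```text
time: 15.85
tool_pos: [492.0, -54.4, 59.8]
tcp_rot: [-180.0, -0.2, 119.8]
ft_force: [-8.1, 8.1, 5.5]
finger_gap: 0.1
grip_force: 6.1
```

>>> {"op": "step_arm", "data": {
  "rows": [
    [[5,0,0],0],
    [[10,0,0],0],
    [[12,0,-15],0],
    [[14,0,-50],0],
    [[40,10,-95],0],
    [[75,20,-138],0],
    [[75,20,-138],0],
    [[75,20,-138],0]
  ]
}}

```text
time: 16.65
tool_pos: [474.9, 19.6, 200.4]
tcp_rot: [179.7, 0.2, 119.9]
ft_force: [0.6, -0.4, -0.5]
finger_gap: 0.4
grip_force: 0.0
```

```bash
python3 - <<'E'
from h import *
st()
g=lambda P:np.round([(P-O)@X,(P-O)@Y],1)
W=cam('wrist');i=snapshot('wrist');cv2.imwrite('pics/w3.png',i)
m=cv2.inRange(cv2.cvtColor(i,cv2.COLOR_BGR2HSV),(20,110,60),(36,255,255))
k,l,t,c=cv2.connectedComponentsWithStats(m)
print([(t[j].tolist()) for j in range(1,k) if t[j,4]>20])
for b in(30,36,40):
    print(b,[proj(W,O-50*X+(60-b+o)*Y+[0,0,z]).round(1)[0].tolist() for o,z in((3,71.5),(3,95.5),(-3,95.5))])
S=cam('scene');s=snapshot('scene');D=cam('side');d=snapshot('side')
for b in(30,36,40):print(b,proj(S,O-50*X+(60-b)*Y+[0,0,95.5]).round(1),proj(D,O-50*X+(60-b)*Y+[0,0,95.5]).round(1))
for n,C,im in(('s',S,s),('d',D,d)):
    k,l,t,c=cv2.connectedComponentsWithStats(cv2.inRange(cv2.cvtColor(im,cv2.COLOR_BGR2HSV),(20,90,60),(36,255,255)))
    print(n,[(t[j].tolist()) for j in range(1,k) if t[j,4]>8 and 230<c[j][0]<330 and 130<c[j][1]<320])
# leaf edge: bright pixels near predicted open edge vs slightly raised
for im,C,n in((s,S,'s'),(d,D,'d')):
    G=cv2.cvtColor(im,cv2.COLOR_BGR2GRAY).astype(float)
    for th in(3.14,3.09,3.04,2.99,2.9):
        P=[O+x*X+138*np.cos(th)*Y+[0,0,64+138*np.sin(th)+2] for x in np.linspace(-105,105,60)]
        p=proj(C,np.array(P)).astype(np.float32);print(n,th,cv2.remap(G.astype(np.float32),p[:,0],p[:,1],1).mean().round(1))
# fixed half corners check
print(proj(S,np.array([O-110*X+155*Y+[0,0,60],O+110*X+155*Y+[0,0,60]])).round(1))
E
```

```text
t16.65 TCP_g x-28.5 y106.4 z200.4  F_g [ 0.3 -0.6 -0.5] yaw119.9
[[243, 213, 33, 8, 96], [250, 239, 19, 10, 31], [245, 243, 21, 23, 62]]
30 [[260.0, 266.9], [258.4, 278.2], [258.5, 283.9]]
36 [[260.1, 272.3], [258.5, 283.9], [258.6, 289.6]]
40 [[260.2, 275.9], [258.6, 287.8], [258.7, 293.4]]
30 [[293.5 155.4]] [[257.  276.9]]
36 [[291.5 154.8]] [[258.7 278.8]]
40 [[290.2 154.3]] [[259.9 280.1]]
s [[287, 152, 19, 16, 131], [309, 167, 6, 9, 22]]
d [[237, 264, 12, 9, 33], [246, 272, 21, 19, 197]]
s 3.14 206.6
s 3.09 154.0
s 3.04 147.3
s 2.99 141.3
s 2.9 132.4
d 3.14 180.5
d 3.09 164.9
d 3.04 125.3
d 2.99 122.5
d 2.9 122.9
[[346.  169.6]
 [304.5 217.2]]
```

```bash
python3 - <<'E'
from h import *
s=snapshot('scene');a=cv2.imread('pics/scene0.png');b=cv2.imread('pics/g2.png')
for nm,(x0,y0,x1,y1) in dict(corner=(290,205,318,235),mug=(325,190,370,245),lid=(165,138,235,178),tong=(200,245,235,275),corner2=(335,160,352,190)).items():
    for o in(a,b):
        m=cv2.matchTemplate(s[y0-5:y1+5,x0-5:x1+5],o[y0:y1,x0:x1],cv2.TM_CCOEFF_NORMED);_,v,_,p=cv2.minMaxLoc(m);print(nm,round(v,3),(p[0]-5,p[1]-5))
d=snapshot('side');w=cv2.cvtColor(d,cv2.COLOR_BGR2HSV)
D=cam('side')
# bolt front end: yellow/brass extent in side view
m=cv2.inRange(w,(15,60,60),(36,255,255))
for y in range(262,312,3):
    xs=np.flatnonzero(m[y,225:300])
    if len(xs)>2:
        q=onz(D,(225+xs.mean(),y),70)-O;print(y,len(xs),(q@X).round(1),(q@Y).round(1))
E
```

```text
corner 0.987 (0, 0)
corner 0.995 (0, 0)
mug 0.866 (0, 0)
mug 0.998 (0, 0)
lid 0.877 (0, 0)
lid 0.963 (0, 0)
tong 0.998 (0, 0)
tong 0.999 (0, 0)
corner2 0.693 (0, 0)
corner2 0.994 (0, 0)
265 6 -40.3 81.7
268 9 -49.1 78.8
271 8 -61.0 78.5
274 10 -51.5 61.3
277 14 -49.3 50.0
280 19 -45.4 37.5
283 16 -47.4 29.6
286 17 -54.2 25.7
289 16 -53.3 15.8
292 12 -50.8 4.6
295 13 -51.1 -4.2
298 12 -49.8 -14.2
301 8 -54.1 -19.7
```

The bolt spans the spine, the leaf is flat and nothing else has moved, so I'm handing it in.

```bash
python3 -c "
from h import *
st();print(r.hand_in())"
```

```text
t16.90 TCP_g x-31.4 y106.5 z196.0  F_g [ 0.3  0.6 -0.2] yaw119.7
the job is handed in; nothing more can be done
None
```

I handed the job in at 16.9 s: the leaf lies flat against its stop, the yellow tab is fully home with the bolt across the spine, and in the pictures the grill, mug, lid and tongs had not moved (the tub's position was not checked).

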